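Clear, fold and stow the swivelling recipe rest

ROBOT

A 6-joint arm with a two-finger parallel gripper is mounted at the origin on a cart in front of the work surface, level with it; the furniture and walls round the work are solid. World frame = base frame: x ahead of the robot, y to its left, z up, the work surface at z = 0. Lengths are in m, angles in rad, forces in N, time in s.
With the tool pointing down it reaches from about 0.35 to 0.975 m from the base axis. Payload 7.1 kg.
Tool frame: the origin (TCP) lies midway between the tips of the shut fingers; the grasp point (between the pads) lies 19 mm behind it; z points along the fingers, x is the direction in which the jaws open and shut, and the axes are right-handed (so a half turn about z gives the same grasp; the last joint's range is limited). The gripper opens to 88 mm and grips with 3 to 60 N. Pads are 20 mm wide; open, the fingers measure 115 mm over their backs; the gripper's body (75 mm by 178 mm) begins 61 mm behind the grasp point.
Start: joints at [-1.267, 0.423, 1.63, -0, 1.089, -0.019], TCP at [0.198, -0.593, 0.223] pointing down, gripper open.
Joint ranges: [-3, 3], [-0.9, 2.11], [0.09, 2.58], [-1.31, 4.45], [0.11, 2.69], [-2.54, 2.54]. Speed limits (rad/s): [2.39, 2.39, 3.01, 3.14, 3.14, 3.14].

INTERFACE

Orientations are given as a unit quaternion [x, y, z, w].
In Python, from bench import * gives the robot as it stands. The module is installed in compiled form; this text tells all that it offers.
- The arm moves only by the tool servo_tool, never from a script. Its argument "commands" is a list of rows, each an object with "delta_pos": the shift along the world's x, y, z in units of 40 mm (1.0 is 40 mm), a list of three; "rot": the turn, a rotation vector about the world's x, y, z in units of 6 degrees (1.0 is 6 degrees), a list of three; "claw": the closure, from -1 (fully open) to 1 (shut), so that 0 is half open. In form: [{"delta_pos": [tx, ty, tz], "rot": [ax, ay, az], "claw": claw}, ...]. A call has 1 to 8 rows; each row is the pose to reach, as a shift and turn from the pose commanded when the call began; what a row does not reach only later rows make up. A row lasts 1/8 s, in which the tool goes at most 62.5 mm and 10.7 degrees, less where a joint would pass 70% of its speed; a pose out of reach is approached as far as the arm can. A call with a gripper value outside its range is refused whole. The fingers move at their own pace and stop on an object; the grip force is fixed at half the most. Time passes only in rows, so rows that repeat a pose let the fingers close. It gives the time, the measured TCP pose, the force and the opening at its end, in the units of the state.
- get_state(): the state, without advancing time (a new reading comes with each control period).
- capture(name): name is "side" or "top"; returns the picture (420x560x3 uint8, red, green, blue); there is no depth.
- camera_model(name): a dict with "K" (3x3 intrinsics, pixels), "eye" and "orientation" of the camera in the world. Camera axes: x right, y down, z forward; pixel columns grow to the right and rows downward; lengths in m; the calibration is good to about 2 mm. A picture is of the moment at which its call begins. camera_model takes no time and is no camera call.
- finish_job(): hands the job in, once; it reports no verdict.
Trained networks look in the newest picture that a camera, given by its name, has taken for a name from the list of things; names that differ only in an ending like _2 or _b are one class to them, and where a whole thing is asked for, a point or a joint stands for the part that bears it (a point fixed in the world has none). Each returns a list of dicts, best first, with "confidence" (0 to 1); they miss things now and then, are a little off and sometimes report something else, mostly with a low value. They report only what shows in the picture. A call takes as long as a camera call.
- boxes_of(target, camera): "xy" ([column, row] in pixels, amid what is visible of it).
The state is a dict: "time": time; "qpos": joint angles; "qd": joint speeds; "joint_torque": joint torques, N m; "tcp_pos": TCP position; "ee_rot": TCP orientation; "force": force on the tool from outside, world axes, zero at the start; "torque": the same for the moment, N m; "gripper_width": finger opening in m.
Only numpy, scipy, OpenCV 4.12 (cv2) and the standard library are available. Lean on these libraries where they do the work, as an engineer would, in place of code of your own. Each camera call takes 0.05 s, during which the arm holds its last target. There are 200 camera calls.

TASK

Put the recipe rest away: lift the spice jar off its tray and stand it upright on the chopping board, then fold the back panel down flat onto the tray. Then draw the spring index pin out of its hole, swing the rest round until the tray lies under the roof of its case, and let the pin drop fully into the hole there so that the rest is locked. Keep the spice jar upright and do not shift the salt shaker, the kitchen timer or the other spice jar.

Things in the scene. Friction and masses are not known exactly. Their poses are not given: they have to be found in the camera images.
- station: fixed steel foot of the swivelling recipe rest: dark disc 210 mm across, with a white case and a steel index ring on it. Origin on the upright pivot axis at the worktop, z up. Directions given below are angles about this z, counter-clockwise from its x axis: case at -10 deg, tray at -90 deg when out, pin always 137 deg counter-clockwise from the tray
- roof_edge (a point): middle of the edge, nearest the pivot, of the white case's roof, half-way through its thickness. Case: direction -10 deg from the pivot, roof 135 to 285 mm from it, 190 mm wide, underside 78 mm and top 88 mm high; closed at its far end and counter-clockwise side, open at its clockwise side and to the pivot
- stow_hole (a point): mouth of the ring's hole for the stowed rest (127 deg, 90 mm from the pivot, 40 mm high). The ring is a sector sloping down outwards; its other 12 mm wide hole, where the pin starts, is at 47 deg, same radius and height; none between
- rest (a joint): swivel angle about the pivot, rad, counter-clockwise from above: 0 = out (start), 1.396 = stowed, tray under the roof and pin at the stow hole. Stops at -0.08 and 1.486. Locked while the pin is in a hole (play 0.025). Friction 0.12 N m. An upright panel or anything on the tray strikes the case
- tray (a point): centre of the wooden tray's upper face, 43 mm above the worktop. x: radially outwards, y: counter-clockwise, towards the panel's hinge, z up. Tray reaches from 60 to 240 mm from the pivot, 150 mm across; a page lip along its clockwise edge is 62 mm high (above the worktop). Hub on the pivot: radius 28 mm, 62 mm high
- ledge (a point): centre of the upper face of the small wooden ledge that overhangs the pin; it swivels with the rest, on a mast on the pivot axis. 100 mm wide, reaching from 15 mm behind the pivot to 105 mm from it in the pin's direction; underside 150 mm, rail top 170 mm above the worktop
- panel_top (a point): middle of the free edge of the hinged wooden back panel (150 wide, 10 thick), 135 mm from its hinge. Hinge axis: along the tray's x, 73 mm to the +y side of the tray's middle line, 52 mm above the worktop; panel's middle 150 mm from the pivot. its own z axis: from hinge to this edge; y: out of the panel's back, away from the tray
- panel (a joint): angle of the back panel, rad, growing as it folds: 0 = leaning back 12 deg beyond upright, 0.209 = upright, 1.780 = folded flat on the tray (its stop). Stiff hinge (0.15 N m), stays where it is left; push its back to fold it
- knob (a point): centre of the pin's black round knob, 28 mm across, 31 mm long, on a 22 mm bushing. It swivels with the rest; seated it is 116 mm from the pivot, 86 mm high. z: the pin's axis, leaning outwards from the pivot 30 deg from vertical, the way it is drawn; y: horizontal. The ledge keeps an upright gripper off: come along the axis
- pin (a joint): draw of the index pin along its axis, m: 0 = fully seated in a hole, above 0.011 = clear of the ring, so that the rest can turn, 0.020 = stop; about 0.010 when its tip rides on the ring face between the holes. The spring pulls it in with 4 N seated to 8 N drawn
- jar: spice jar standing on the tray, 45 mm diameter, 106 mm tall, 0.11 kg, origin at the centre of its underside, z up the jar
- cutting_board: loose wooden chopping board, 150 (x) x 180 (y) x 15 mm, lying on the flat black hob on the left (hob top 5 mm above the worktop), origin at the centre of its underside
- salt: bystander: salt shaker, 44 mm diameter, 90 mm tall, origin at the centre of its underside
- kitchen_timer: bystander: round kitchen timer, 61 mm diameter, 52 mm tall, origin at the centre of its underside
- other_jar: bystander: another spice jar, standing on the worktop, 45 mm diameter, 106 mm tall, origin at the centre of its underside

How it is judged:
On the way, in this order (a step that is already met when the one before it is completed fails the run):
1. the spice jar stands upright on the chopping board, let go (z of jar in the frame of cutting_board between 0.01 and 0.021 m and x of jar in the frame of cutting_board between -0.07 and 0.07 m and y of jar in the frame of cutting_board between -0.085 and 0.085 m and angle between jar's own z axis and vertical below 0.1 rad and contact force between the fingers and jar below 0.1 N), for 0.2 s.
2. the panel is folded flat onto the tray (value of joint panel above 1.66 rad), for 0.2 s.
3. the pin is drawn clear of its hole and the rest is turning away from its place (value of joint pin above 0.008 m and value of joint rest above 0.15 rad), for 0.1 s.
At the end, for the whole second after the job is handed in: Swivel within 0.04 rad of 1.396, pin seated to within 3 mm, panel within 0.12 rad of flat, and the spice jar at rest and upright (within 0.1 rad) on the chopping board, its middle within 70 mm (board x) and 85 mm (board y) of the board's middle (value of joint rest between 1.356 and 1.436 rad and value of joint pin below 0.003 m and value of joint panel above 1.66 rad and z of jar in the frame of cutting_board between 0.01 and 0.021 m and x of jar in the frame of cutting_board between -0.07 and 0.07 m and y of jar in the frame of cutting_board between -0.085 and 0.085 m and angle between jar's own z axis and vertical below 0.1 rad and linear speed of jar below 0.02 m/s); the robot touches nothing.
It fails at once if the spice jar is tipped over (angle between jar's own z axis and vertical above 0.8 rad).
It fails at once if a bystander is shifted more than 30 mm (distance of any of salt, kitchen_timer, other_jar from where it was at the start of the episode above 0.03 m).
It also fails if it takes over 72 s, if anything falls off the work surface, if the arm or the gripper's body presses on something with over 40 N, if the wrist force passes 120 N, or if a joint passes its speed limit or range.

## Working session

There is one attempt and no reset: what is moved stays moved. The work goes in short steps, Python scripts to look and compute and a tool call to move; the robot and the scene stay as the last step left them, time stands still between calls to the robot, and variables do not carry over. Pictures are saved under pics/ and viewed, about 8 in all and at most 12, crops included, and the job is handed in when it is done.

Besides the shell and the picture viewer there is one more tool, called after "Request:" by a JSON object that holds its "op" and its "data", one argument or row to a line. servo_tool: Moves the arm, as the interface text tells. Its arguments: {"type":"object","properties":{"commands":{"type":"array"}},"required":["commands"]}

```bash
mkdir -p pics; cat > h.py <<'E'
from bench import *
import numpy as np, cv2
from scipy.spatial.transform import Rotation as R
def cam(n):
    m=camera_model(n); o=m["orientation"]; o=np.array(o)
    r=R.from_quat(o).as_matrix() if o.size==4 else o.reshape(3,3)
    return np.array(m["K"]),np.array(m["eye"]),r
def proj(n,p):
    K,e,r=cam(n); c=r.T@(np.array(p,float)-e); u=K@c; return u[:2]/u[2]
def ray(n,xy,z):
    K,e,r=cam(n); d=r@np.linalg.solve(K,[xy[0],xy[1],1]); return e+d*(z-e[2])/d[2]
def snap(n,f=None):
    im=capture(n)
    if f: cv2.imwrite("pics/"+f,im[:,:,::-1])
    return im
E
python3 - <<'E'
from h import *
for n in("side","top"):
    snap(n,n+"0.png"); K,e,r=cam(n); print(n,K.round(1).tolist(),e.round(3),r.round(3).tolist())
    for t in ["station","roof_edge","stow_hole","tray","ledge","panel_top","knob","jar","cutting_board","salt","kitchen_timer","other_jar"]:
        print(t,[(np.round(b["xy"]).tolist(),round(b["confidence"],2)) for b in boxes_of(t,n)][:3])
s=get_state(); print(s)
E
```

```text
side [[448.0, 0.0, 285.9], [0.0, 448.0, 212.2], [0.0, 0.0, 1.0]] [-0.121  0.412  1.102] [[-0.5, -0.65, 0.572], [-0.866, 0.387, -0.317], [-0.016, -0.654, -0.756]]
station [([327.0, 203.0], 0.67)]
roof_edge []
stow_hole [([323.0, 201.0], 0.82)]
tray [([343.0, 202.0], 0.88)]
ledge [([346.0, 203.0], 0.89)]
panel_top [([354.0, 175.0], 0.75)]
knob []
jar [([377.0, 197.0], 0.8)]
cutting_board [([225.0, 308.0], 0.82), ([290.0, 207.0], 0.42)]
salt []
kitchen_timer [([172.0, 244.0], 0.94)]
other_jar [([406.0, 234.0], 0.75), ([374.0, 197.0], 0.75)]
top [[404.9, 0.0, 286.3], [0.0, 404.9, 209.4], [0.0, 0.0, 1.0]] [0.462 0.014 1.117] [[-0.011, -0.993, 0.116], [-1.0, 0.011, 0.0], [-0.002, -0.116, -0.993]]
station [([350.0, 186.0], 0.83), ([369.0, 203.0], 0.6)]
roof_edge [([349.0, 191.0], 0.94)]
stow_hole [([354.0, 186.0], 0.86)]
tray [([371.0, 201.0], 0.85), ([301.0, 177.0], 0.25), ([350.0, 190.0], 0.18)]
ledge [([368.0, 201.0], 0.58), ([349.0, 189.0], 0.56)]
panel_top [([395.0, 181.0], 0.84), ([372.0, 202.0], 0.67)]
knob [([298.0, 179.0], 0.37)]
jar [([368.0, 201.0], 0.42)]
cutting_board [([190.0, 242.0], 0.79)]
salt [([223.0, 164.0], 0.7)]
kitchen_timer [([178.0, 152.0], 0.81)]
other_jar [([404.0, 273.0], 0.97), ([396.0, 179.0], 0.43)]
{'time': 1.3, 'qpos': array([-1.26701915e+00,  4.23108821e-01,  1.62986386e+00, -2.59880410e-05,
        1.08860852e+00, -1.90493580e-02]), 'qd': array([-7.19439311e-04, -7.62399964e-05,  4.50070068e-04,  1.31439822e-03,
       -6.32548463e-04, -1.48372463e-03]), 'joint_torque': array([-2.06311750e-03, -5.44593179e+01, -2.74045873e+01,  6.42960495e-02,
        1.68695109e-02, -2.17381381e-05]), 'tcp_pos': array([ 0.1982692 , -0.59271989,  0.22268378]), 'ee_rot': array([ 8.11560157e-01, -5.84268868e-01, -2.31827608e-06,  1.26485849e-05]), 'force': array([0.55732163, 0.52378241, 0.00235133]), 'torque': array([ 0.00249539, -0.00787816, -0.02734396]), 'gripper_width': 0.08765075538806254}
```

```bash
python3 - <<'E'
import cv2
a=cv2.imread("pics/top0.png"); b=cv2.imread("pics/side0.png")
cv2.imwrite("pics/t1.png",cv2.resize(a[90:330,140:460],None,fx=2.5,fy=2.5,interpolation=cv2.INTER_CUBIC))
cv2.imwrite("pics/s1.png",cv2.resize(b[90:330,140:460],None,fx=2.5,fy=2.5,interpolation=cv2.INTER_CUBIC))
E
```

```text
(no output)
```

View pics/t1.png

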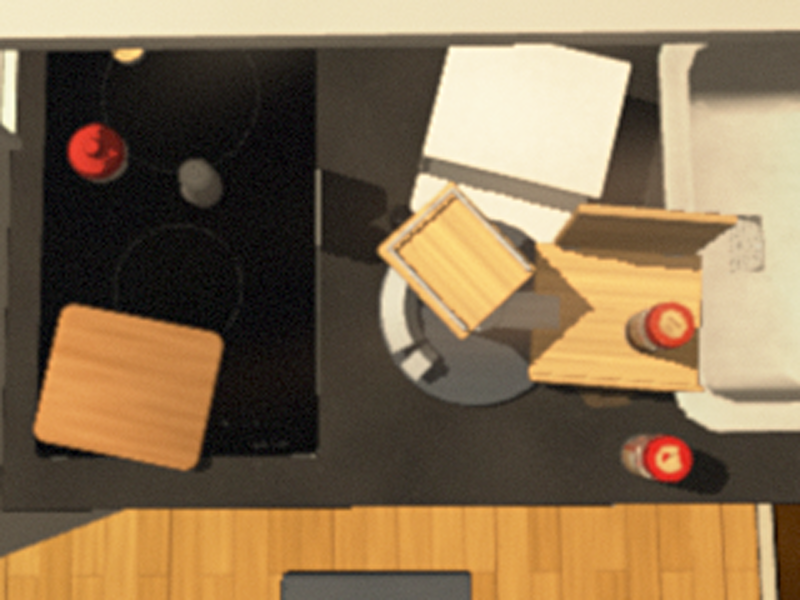

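View pics/s1.png

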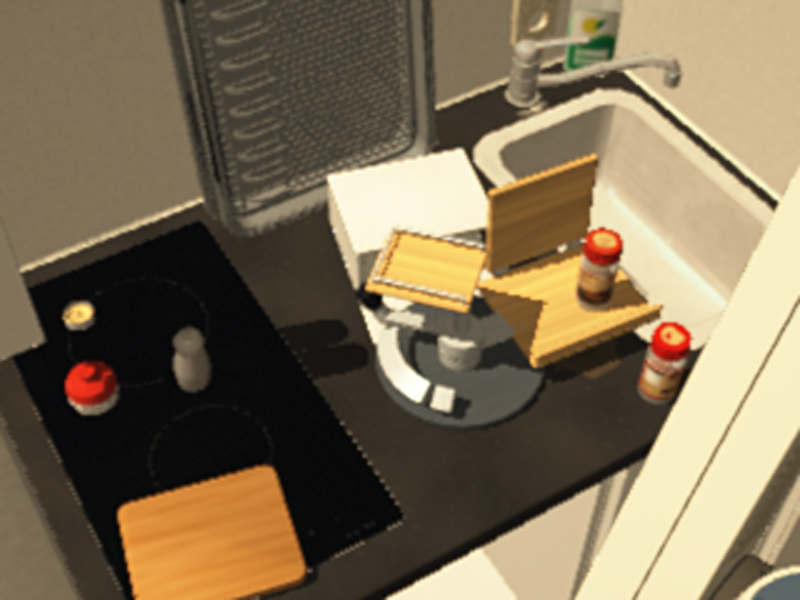

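The views show the tray pointing to world -y with the jar near its outer end. The ledge is up-left of the pivot at about crop (455,260) in the top view, and the roof is at crop (420–631, 40–198). The board is at crop (34–222, 304–470). I'll fit the station pose from these corners.

```bash
cat > fit.py <<'E'
from h import *
from scipy.optimize import least_squares
c=lambda x,y:(140+x/2.5,90+y/2.5)
def pol(a,u,v,z): a=np.radians(a); return [u*np.cos(a)-v*np.sin(a),u*np.sin(a)+v*np.cos(a),z]
L=[(.105,.05),(.105,-.05),(-.015,-.05),(-.015,.05)]
obs=[]
for (u,v),p in zip(L,[(380,248),(452,185),(535,268),(463,337)]): obs.append(("top",pol(47,u,v,.17),c(*p)))
for (u,v),p in zip(L,[(365,290),(398,230),(490,248),(470,308)]): obs.append(("side",pol(47,u,v,.17),c(*p)))
for (u,v),p in zip([(.135,.095),(.135,-.095),(.285,-.095)],[(420,160),(603,198),(631,62)]): obs.append(("top",pol(-10,u,v,.088),c(*p)))
for u,v,p in [(.06,-.075,(530,380)),(.24,-.075,(700,388))]: obs.append(("top",pol(-90,u,v,.062),c(*p)))
hr=lambda u,v:pol(-90,u,.073+.135*np.sin(np.radians(12)),.052+.135*np.cos(np.radians(12)))
for u,p in [(.075,(580,205)),(.225,(738,215))]: obs.append(("top",hr(u,0),c(*p)))
def W(s,q): a=s[2]; return np.array([s[0]+q[0]*np.cos(a)-q[1]*np.sin(a),s[1]+q[0]*np.sin(a)+q[1]*np.cos(a),q[2]])
f=lambda s:np.concatenate([proj(n,W(s,q))-p for n,q,p in obs])
r=least_squares(f,[.48,-.2,0],loss="soft_l1"); S=r.x
if __name__=="__main__":
    print("station",S.round(4)); print(f(S).reshape(-1,2).round(1).tolist())
    for k,q in dict(knob=pol(47,.116,0,.086),tray=pol(-90,.15,0,.043),hole=pol(127,.09,0,.04),ptop=hr(.15,0)).items(): print(k,W(S,q).round(3))
    def tri(pt,ps,z):
        g=lambda s:np.concatenate([proj("top",[*s,z])-pt,proj("side",[*s,z])-ps]); r=least_squares(g,[.5,-.3]); return r.x.round(4),r.fun.round(1)
    print("jar",tri(c(675,325),c(603,240),.149)); print("other",tri(c(670,458),c(672,335),.106))
    B=np.array([ray("top",c(*p),.02)[:2] for p in[(68,304),(222,335),(198,470),(34,437)]]); print("board",B.round(3).tolist(),B.mean(0).round(3))
    print("salt",ray("top",c(193,172),.085),"timer",ray("top",c(97,150),.05))
E
python3 fit.py
```

```text
station [ 0.5725 -0.1036 -0.0809]
[[-1.8, 1.6], [0.0, -1.4], [1.9, 1.8], [0.0, 3.0], [-0.4, -3.6], [-3.3, -3.8], [-0.3, -2.5], [-0.8, -1.5], [0.6, -0.4], [-1.2, 1.7], [-0.1, 1.7], [0.6, 1.8], [2.0, 3.4], [-0.8, -4.4], [-0.0, -4.1]]
knob [ 0.658 -0.025  0.086]
tray [ 0.56  -0.253  0.043]
hole [ 0.524 -0.028  0.04 ]
ptop [ 0.661 -0.261  0.184]
jar (array([ 0.5456, -0.2816]), array([-0.4,  0. ,  0.4, -0.4]))
other (array([ 0.4165, -0.2848]), array([ 0.1,  0.5, -0.4, -0.5]))
board [[0.587, 0.339], [0.552, 0.171], [0.407, 0.196], [0.444, 0.372]] [0.497 0.269]
salt [0.71687565 0.19237195 0.085     ] timer [0.75100704 0.30235189 0.05      ]
```

```bash
cat > ov.py <<'E'
from fit import *
def draw(S,fin,fout,n,rest=0,crop=(140,90)):
    im=cv2.imread(fin)[crop[1]:crop[1]+200,crop[0]:crop[0]+250]; im=cv2.resize(im,None,fx=3.2,fy=3,interpolation=cv2.INTER_CUBIC)
    def P(q): x=proj(n,W(S,q)); return int((x[0]-crop[0])*3.2),int((x[1]-crop[1])*3)
    a=-90+np.degrees(rest)
    def poly(pts,col): cv2.polylines(im,[np.array([P(q) for q in pts])],True,col,1,cv2.LINE_AA)
    poly([pol(a+137,u,v,.17) for u,v in L],(0,255,0))
    poly([pol(-10,u,v,.088) for u,v in[(.135,.095),(.135,-.095),(.285,-.095),(.285,.095)]],(255,0,0))
    poly([pol(a,u,v,.043) for u,v in[(.06,-.075),(.24,-.075),(.24,.075),(.06,.075)]],(0,0,255))
    poly([pol(a,u,-.075,z) for u,z in[(.06,.062),(.24,.062)]],(0,0,255))
    s,k=np.sin(np.radians(12)),np.cos(np.radians(12))
    poly([pol(a,u,.073+d*s,.052+d*k) for u,d in[(.075,0),(.225,0),(.225,.135),(.075,.135)]],(255,0,255))
    poly([[.105*np.cos(t),.105*np.sin(t),.0] for t in np.linspace(0,6.28,40)],(255,255,0))
    poly([pol(a+137,.116,.014,.086),pol(a+137,.116,-.014,.086)],(0,255,255))
    poly([pol(127,.09,.006,.04),pol(127,.09,-.006,.04)],(0,255,255))
    cv2.imwrite(fout,im)
if __name__=="__main__":
    draw(S,"pics/top0.png","pics/to.png","top",0,(250,90)); draw(S,"pics/side0.png","pics/so.png","side",0,(230,120))
    a=cv2.imread("pics/to.png");b=cv2.imread("pics/so.png")
    cv2.imwrite("pics/tso.png",cv2.resize(np.vstack([a[:,:700],b[:,:700]])[::1],(700,1200))[:,:])
E
python3 ov.py
```

```text
(no output)
```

View pics/to.png

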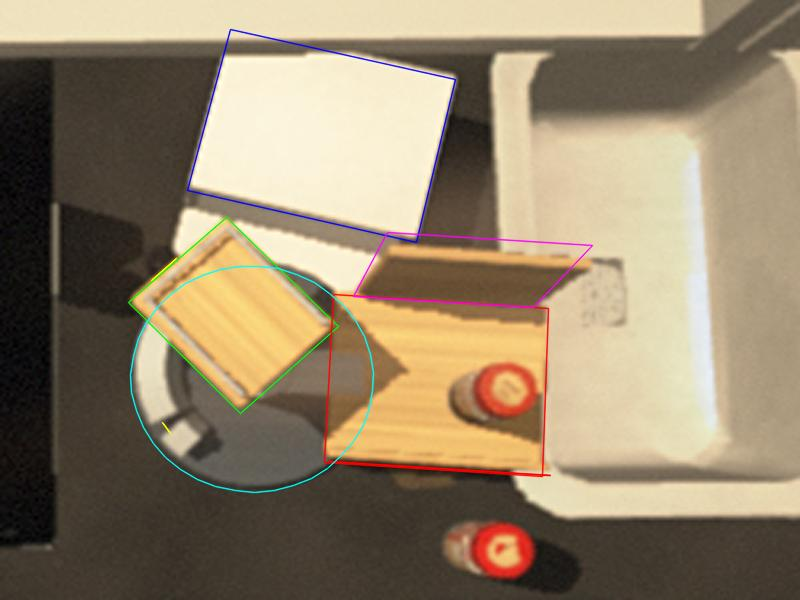

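Nearly everything lines up, to within about 2 px. The panel outline disagrees (it may start at a different angle), so I'll refit without it and check the side view.

```bash
sed -i '/(580,205)/d' fit.py; python3 fit.py; python3 ov.py; python3 - <<'E'
from fit import *
for n in("top","side"):
    s=least_squares(lambda s:np.concatenate([proj(m,W(s,q))-p for m,q,p in obs if m==n]),S); print(n,s.x.round(4),s.fun.reshape(-1,2).round(1).tolist())
E
```

```text
station [ 0.5744 -0.1041 -0.0711]
[[-1.7, 1.3], [-0.2, -2.1], [2.0, 0.8], [0.4, 2.3], [-0.5, -3.8], [-3.7, -4.0], [-0.6, -3.1], [-0.8, -2.0], [0.2, -0.9], [-1.4, 0.6], [-0.8, 0.4], [1.1, 0.9], [2.5, 1.8]]
knob [ 0.659 -0.025  0.086]
tray [ 0.564 -0.254  0.043]
hole [ 0.525 -0.029  0.04 ]
ptop [ 0.665 -0.261  0.184]
jar (array([ 0.5456, -0.2816]), array([-0.4,  0. ,  0.4, -0.4]))
other (array([ 0.4165, -0.2848]), array([ 0.1,  0.5, -0.4, -0.5]))
board [[0.587, 0.339], [0.552, 0.171], [0.407, 0.196], [0.444, 0.372]] [0.497 0.269]
salt [0.71687565 0.19237195 0.085     ] timer [0.75100704 0.30235189 0.05      ]Traceback (most recent call last):
  File "<stdin>", line 1, in <module>
  File "fit.py", line 14, in <module>
    r=least_squares(f,[.48,-.2,0],loss="soft_l1"); S=r.x
    return func(*args, **kwargs)
    result = trf(vector_fun.fun, vector_fun.jac, x0, f0, J0, lb, ub, ftol, xtol,
                 gtol, max_nfev, x_scale, loss_function, tr_solver,
                 tr_options.copy(), verbose, callback=callback_wrapped)
    return trf_no_bounds(
        fun, jac, x0, f0, J0, ftol, xtol, gtol, max_nfev, x_scale,
        loss_function, tr_solver, tr_options, verbose, callback=callback)
    f_new = fun(x_new)
    self._update_fun()
    ~~~~~~~~~~~~~~~~^^
    self.f = self.fun_wrapped(xp_copy(self.x))
             ~~~~~~~~~~~~~~~~^^^^^^^^^^^^^^^^^
    return np.atleast_1d(self.fun(x))
                         ~~~~~~~~^^^
    return self.f(x, *self.args, **self.kwargs)
           ~~~~~~^^^^^^^^^^^^^^^^^^^^^^^^^^^^^^
  File "fit.py", line 13, in <lambda>
    f=lambda s:np.concatenate([proj(n,W(s,q))-p for n,q,p in obs])
                               ~~~~^^^^^^^^^^
  File "h.py", line 9, in proj
    K,e,r=cam(n); c=r.T@(np.array(p,float)-e); u=K@c; return u[:2]/u[2]
          ~~~^^^
  File "h.py", line 5, in cam
    m=camera_model(n); o=m["orientation"]; o=np.array(o)
ValueError: time passes only in moves, steps and waits
```

View pics/so.png

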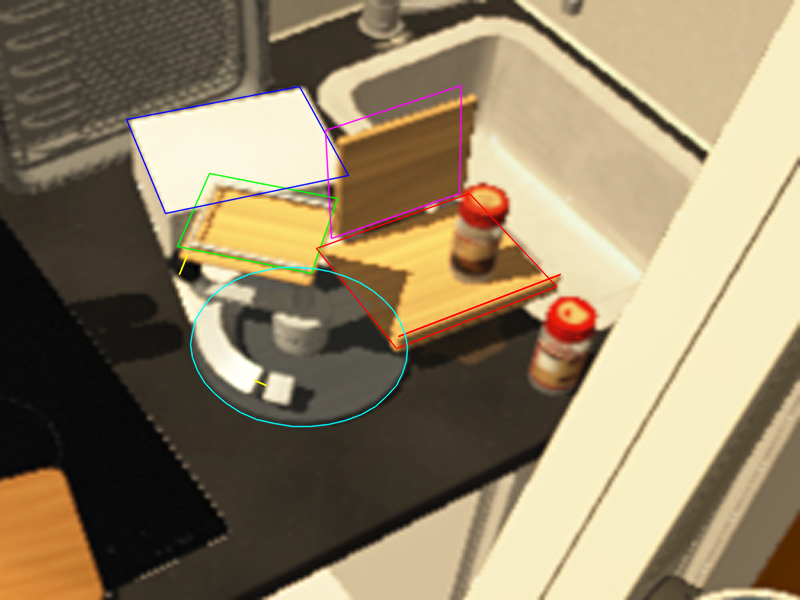

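Station fit: (0.574, -0.104), yaw -0.07. The side overlay agrees on the tray, disc and knob. The ledge rail is slightly inset, and the panel is a little more upright than I assumed. Now going for the jar.

```bash
python3 - <<'E'
from bench import *
import pickle
pickle.dump({n:camera_model(n) for n in("top","side")},open("cams.pkl","wb"))
E
sed -i 's/^def cam(n):/import pickle,os\nCM=pickle.load(open("cams.pkl","rb"))\ndef cam(n):/; s/m=camera_model(n);/m=CM[n];/' h.py
sed -i 's/^r=least_squares.*/S=np.array([.5744,-.1041,-.0711])/' fit.py
```

Request:
{"op": "servo_tool", "data": {
  "commands": [
    {"delta_pos": [1.1, 1, 0], "rot": [0, 0, 0], "claw": -1},
    {"delta_pos": [2.2, 2, 0.2], "rot": [0, 0, 0], "claw": -1},
    {"delta_pos": [3.3, 3, 0.2], "rot": [0, 0, 0], "claw": -1},
    {"delta_pos": [4.4, 3.9, 0.2], "rot": [0, 0, 0], "claw": -1},
    {"delta_pos": [5.5, 4.9, 0.2], "rot": [0, 0, 0], "claw": -1},
    {"delta_pos": [6.6, 5.9, 0.2], "rot": [0, 0, 0], "claw": -1},
    {"delta_pos": [7.7, 6.9, 0.2], "rot": [0, 0, 0], "claw": -1},
    {"delta_pos": [8.69, 7.78, 0.1], "rot": [0, 0, 0], "claw": -1}
  ]
}}

```text
time: 2.3
tcp_pos: [0.5476, -0.28, 0.2271]
ee_rot: [0.812, -0.584, 0.001, -0.0]
force: [0.2, -0.1, 0.1]
gripper_width: 0.0878
```

Request:
{"op": "servo_tool", "data": {
  "commands": [
    {"delta_pos": [0, 0, -0.7], "rot": [0, 0, 0], "claw": -1},
    {"delta_pos": [0, 0, -1.6], "rot": [0, 0, 0], "claw": -1},
    {"delta_pos": [0, 0, -2.4], "rot": [0, 0, 0], "claw": -1},
    {"delta_pos": [0, 0, -3], "rot": [0, 0, 0], "claw": -1},
    {"delta_pos": [0, 0, -3], "rot": [0, 0, 0], "claw": 0.2},
    {"delta_pos": [0, 0, -3], "rot": [0, 0, 0], "claw": 1},
    {"delta_pos": [0, 0, -3], "rot": [0, 0, 0], "claw": 1},
    {"delta_pos": [0, 0, -3], "rot": [0, 0, 0], "claw": 1}
  ]
}}

```text
time: 3.3
tcp_pos: [0.5464, -0.2818, 0.1077]
ee_rot: [0.812, -0.584, 0.001, -0.0]
force: [0.4, -1.0, -1.3]
gripper_width: 0.0511
```

```bash
python3 - <<'E'
from h import *
snap("side","side1.png"); s=get_state(); print(s["tcp_pos"],s["force"],s["gripper_width"])
a=cv2.imread("pics/side1.png"); cv2.imwrite("pics/v5.png",cv2.resize(a,(784,588)))
E
```

```text
[ 0.54626852 -0.28172444  0.1075282 ] [ 0.47443868 -0.24200779  0.00233085] 0.04766350596712575
```

View pics/v5.png

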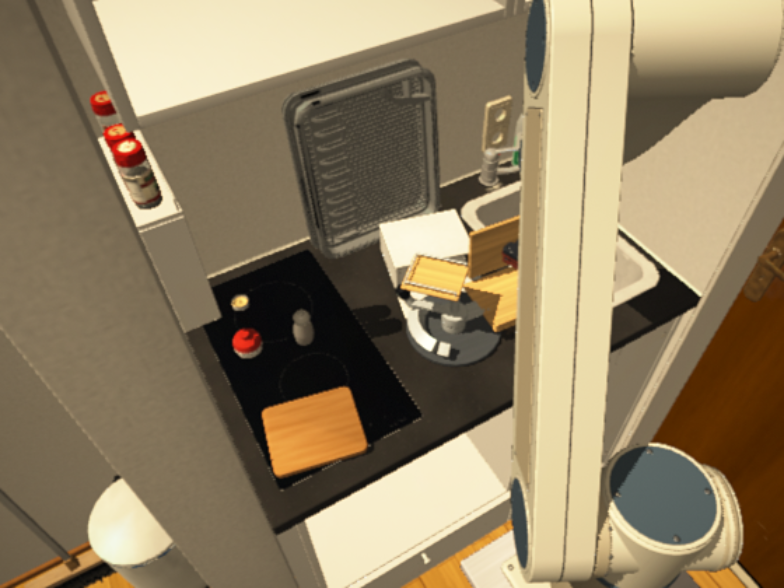

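Side view: the fingers are on the jar, and a wall shelf (front edge from disp (140,125) to (510,12)) overhangs the back. I'll work out its height and depth while lifting the jar.

Request:
{"op": "servo_tool", "data": {
  "commands": [
    {"delta_pos": [0, 0, 0], "rot": [0, 0, 0], "claw": 1},
    {"delta_pos": [0, 0, 0], "rot": [0, 0, 0], "claw": 1},
    {"delta_pos": [0, 0, 0.5], "rot": [0, 0, 0], "claw": 1},
    {"delta_pos": [0, 0, 1.3], "rot": [0, 0, 0], "claw": 1},
    {"delta_pos": [0, 0, 2.3], "rot": [0, 0, 0], "claw": 1},
    {"delta_pos": [0, 0, 3.3], "rot": [0, 0, 0], "claw": 1},
    {"delta_pos": [0, 0, 4.2], "rot": [0, 0, 0], "claw": 1},
    {"delta_pos": [0, 0, 4.2], "rot": [0, 0, 0], "claw": 1}
  ]
}}

```text
time: 4.35
tcp_pos: [0.5474, -0.2823, 0.2788]
ee_rot: [0.812, -0.584, 0.003, -0.0]
force: [-0.2, 0.4, -0.8]
gripper_width: 0.0441
```

```bash
python3 - <<'E'
from h import *
s=get_state(); print(s["tcp_pos"],s["force"],s["gripper_width"],s["qpos"].round(2))
for z in np.arange(.3,1,.05):
    print(round(z,2),"top x",[ray("top",p,z)[:2].round(3).tolist() for p in[(150,106),(450,104)]],"side",[ray("side",(x*560/784,y*560/784),z)[:2].round(3).tolist() for x,y in [(140,125),(500,15)]])
E
```

```text
[ 0.54739098 -0.28230617  0.27879634] [-0.21395541  0.4165896  -0.84634648] 0.04409963661094463 [-0.5   0.35  1.6   0.    1.18  0.75]
0.3 top x [[0.778, 0.297], [0.775, -0.331]] side [[1.226, 0.322], [1.234, -0.673]]
0.35 top x [[0.759, 0.28], [0.756, -0.31]] side [[1.142, 0.328], [1.15, -0.605]]
0.4 top x [[0.74, 0.262], [0.737, -0.289]] side [[1.058, 0.334], [1.065, -0.538]]
0.45 top x [[0.72, 0.245], [0.718, -0.268]] side [[0.974, 0.339], [0.981, -0.47]]
0.5 top x [[0.701, 0.228], [0.699, -0.247]] side [[0.891, 0.345], [0.896, -0.402]]
0.55 top x [[0.682, 0.21], [0.68, -0.226]] side [[0.807, 0.35], [0.812, -0.335]]
0.6 top x [[0.662, 0.193], [0.66, -0.205]] side [[0.723, 0.356], [0.727, -0.267]]
0.65 top x [[0.643, 0.176], [0.641, -0.184]] side [[0.639, 0.362], [0.643, -0.199]]
0.7 top x [[0.624, 0.158], [0.622, -0.162]] side [[0.555, 0.367], [0.558, -0.132]]
0.75 top x [[0.604, 0.141], [0.603, -0.141]] side [[0.471, 0.373], [0.474, -0.064]]
0.8 top x [[0.585, 0.124], [0.584, -0.12]] side [[0.387, 0.378], [0.389, 0.003]]
0.85 top x [[0.566, 0.106], [0.565, -0.099]] side [[0.303, 0.384], [0.305, 0.071]]
0.9 top x [[0.546, 0.089], [0.545, -0.078]] side [[0.219, 0.39], [0.221, 0.139]]
0.95 top x [[0.527, 0.071], [0.526, -0.057]] side [[0.135, 0.395], [0.136, 0.206]]
```

Shelf front edge is at z≈0.65, x≈0.645, so I'll keep below about 0.6 behind that. The jar is lifted and held (width 44 mm). Carrying it to the board.

Request:
{"op": "servo_tool", "data": {
  "commands": [
    {"delta_pos": [-0.1, 1.0, 0.2], "rot": [0, 0, 0], "claw": 1},
    {"delta_pos": [-0.3, 2.4, 0.2], "rot": [0, 0, 0], "claw": 1},
    {"delta_pos": [-0.4, 3.9, 0.2], "rot": [0, 0, 0], "claw": 1},
    {"delta_pos": [-0.6, 5.4, 0.2], "rot": [0, 0, 0], "claw": 1},
    {"delta_pos": [-0.7, 6.9, 0.2], "rot": [0, 0, 0], "claw": 1},
    {"delta_pos": [-0.9, 8.4, 0.2], "rot": [0, 0, 0], "claw": 1},
    {"delta_pos": [-1.0, 9.9, 0.2], "rot": [0, 0, 0], "claw": 1},
    {"delta_pos": [-1.2, 11.2, 0.2], "rot": [0, 0, 0], "claw": 1}
  ]
}}

```text
time: 5.35
tcp_pos: [0.4967, 0.1684, 0.2817]
ee_rot: [0.812, -0.584, -0.0, 0.001]
force: [0.7, -0.3, -1.0]
gripper_width: 0.0443
```

Request:
{"op": "servo_tool", "data": {
  "commands": [
    {"delta_pos": [-0.1, 1, -0.2], "rot": [0, 0, 0], "claw": 1},
    {"delta_pos": [-0.2, 1.96, -0.7], "rot": [0, 0, 0], "claw": 1},
    {"delta_pos": [-0.2, 1.96, -1.7], "rot": [0, 0, 0], "claw": 1},
    {"delta_pos": [-0.2, 1.96, -2.7], "rot": [0, 0, 0], "claw": 1},
    {"delta_pos": [-0.2, 1.96, -3.6], "rot": [0, 0, 0], "claw": 1},
    {"delta_pos": [-0.2, 1.96, -4.2], "rot": [0, 0, 0], "claw": 1},
    {"delta_pos": [-0.2, 1.96, -4.5], "rot": [0, 0, 0], "claw": 1},
    {"delta_pos": [-0.2, 1.96, -4.5], "rot": [0, 0, 0], "claw": 1}
  ]
}}

```text
time: 6.35
tcp_pos: [0.4892, 0.2446, 0.1018]
ee_rot: [0.812, -0.584, -0.001, 0.001]
force: [-0.1, -0.1, -0.5]
gripper_width: 0.0438
```

Request:
{"op": "servo_tool", "data": {
  "commands": [
    {"delta_pos": [0, 0, -0.2], "rot": [0, 0, 0], "claw": 1},
    {"delta_pos": [0, 0, -0.34], "rot": [0, 0, 0], "claw": 1},
    {"delta_pos": [0, 0, -0.42], "rot": [0, 0, 0], "claw": 1},
    {"delta_pos": [0, 0, -0.46], "rot": [0, 0, 0], "claw": 1},
    {"delta_pos": [0, 0, -0.46], "rot": [0, 0, 0], "claw": 1}
  ]
}}

```text
time: 6.98
tcp_pos: [0.49, 0.245, 0.0844]
ee_rot: [0.812, -0.584, 0.0, -0.0]
force: [0.3, 1.1, -1.2]
gripper_width: 0.0441
```

Request:
{"op": "servo_tool", "data": {
  "commands": [
    {"delta_pos": [0, 0, -0.05], "rot": [0, 0, 0], "claw": 1},
    {"delta_pos": [0, 0, -0.05], "rot": [0, 0, 0], "claw": 1}
  ]
}}

```text
time: 7.22
tcp_pos: [0.4907, 0.2456, 0.0841]
ee_rot: [0.812, -0.584, 0.0, -0.001]
force: [-3.9, -0.4, 15.6]
gripper_width: 0.0439
```

Contact (15 N upward). Release and retreat.

Request:
{"op": "servo_tool", "data": {
  "commands": [
    {"delta_pos": [0, 0, 0.02], "rot": [0, 0, 0], "claw": 0.6},
    {"delta_pos": [0, 0, 0.02], "rot": [0, 0, 0], "claw": -0.3},
    {"delta_pos": [0, 0, 0.02], "rot": [0, 0, 0], "claw": -1},
    {"delta_pos": [0, 0, 0.02], "rot": [0, 0, 0], "claw": -1},
    {"delta_pos": [0, 0, 0.6], "rot": [0, 0, 0], "claw": -1},
    {"delta_pos": [0, 0, 1.8], "rot": [0, 0, 0], "claw": -1},
    {"delta_pos": [0, 0, 3.2], "rot": [0, 0, 0], "claw": -1},
    {"delta_pos": [0, 0, 4.6], "rot": [0, 0, 0], "claw": -1}
  ]
}}

```text
time: 8.22
tcp_pos: [0.4895, 0.2447, 0.2677]
ee_rot: [0.812, -0.584, -0.0, 0.0]
force: [0.8, 0.6, -0.5]
gripper_width: 0.0877
```

```bash
python3 - <<'E'
from h import *
s=get_state(); print(s["tcp_pos"],s["force"],s["gripper_width"],s["qpos"].round(2))
snap("top","top2.png"); snap("side","side2.png")
for n in("top","side"): print(n,[(t,[(np.round(b["xy"]).tolist(),round(b["confidence"],2)) for b in boxes_of(t,n)][:2]) for t in("jar","panel_top","cutting_board")])
E
cat > /tmp/x <<'E'
E
python3 - <<'E'
import cv2,numpy as np
a=cv2.imread("pics/side2.png")[120:360,140:460];b=cv2.imread("pics/top2.png")[90:290,290:470]
cv2.imwrite("pics/v6.png",np.hstack([cv2.resize(a,(480,360)),cv2.resize(b,(320,360))]))
E
```

```text
[0.4895473  0.24469914 0.26771618] [ 0.77932243  0.64868015 -0.45218285] 0.08769569269587088 [ 0.44  0.26  1.76 -0.    1.12  1.69]
top [('jar', []), ('panel_top', []), ('cutting_board', [([202.0, 251.0], 0.7), ([221.0, 163.0], 0.3)])]
side [('jar', [([228.0, 293.0], 0.68)]), ('panel_top', [([339.0, 184.0], 0.62)]), ('cutting_board', [([222.0, 311.0], 0.69), ([324.0, 200.0], 0.54)])]
```

View pics/v6.png

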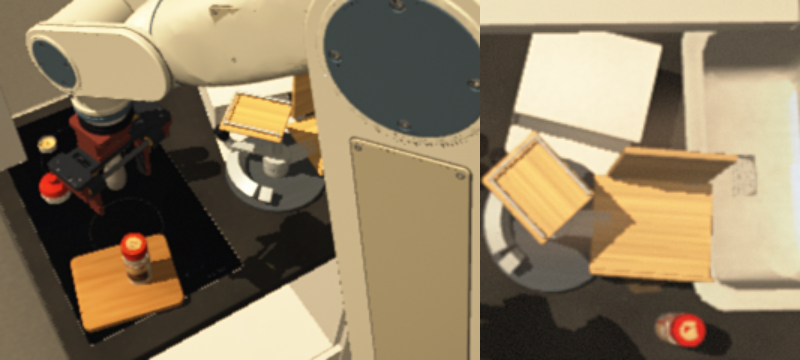

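Jar stands upright on the board at left-crop (135,255); the back panel still leans back in the right crop. Next I go behind the panel with shut fingers.

Request:
{"op": "servo_tool", "data": {
  "commands": [
    {"delta_pos": [0, -1.2, -0.3], "rot": [0, 0, 0], "claw": 0},
    {"delta_pos": [0, -2.7, -0.6], "rot": [0, 0, 0], "claw": 1},
    {"delta_pos": [0, -4.2, -0.8], "rot": [0, 0, 0], "claw": 1},
    {"delta_pos": [0, -5.7, -0.8], "rot": [0, 0, 0], "claw": 1},
    {"delta_pos": [0.2, -7.2, -0.8], "rot": [0, 0, 0], "claw": 1},
    {"delta_pos": [0.4, -8.7, -0.8], "rot": [0, 0, 0], "claw": 1},
    {"delta_pos": [0.6, -10.2, -0.8], "rot": [0, 0, 0], "claw": 1},
    {"delta_pos": [1.0, -11.6, -0.8], "rot": [0, 0, 0], "claw": 1}
  ]
}}

```text
time: 9.62
tcp_pos: [0.5289, -0.221, 0.2327]
ee_rot: [0.811, -0.585, -0.001, 0.0]
force: [0.6, 0.5, 0.3]
gripper_width: 0.0111
```

Request:
{"op": "servo_tool", "data": {
  "commands": [
    {"delta_pos": [0.9, -1.0, 0], "rot": [0, 0, 0], "claw": 1},
    {"delta_pos": [2.0, -1.9, 0], "rot": [0, 0, 0], "claw": 1},
    {"delta_pos": [3.2, -1.9, 0], "rot": [0, 0, 0], "claw": 1},
    {"delta_pos": [4.3, -1.9, 0], "rot": [0, 0, 0], "claw": 1},
    {"delta_pos": [4.4, -1.9, -0.2], "rot": [0, 0, 0], "claw": 1},
    {"delta_pos": [4.4, -1.9, -1.1], "rot": [0, 0, 0], "claw": 1},
    {"delta_pos": [4.4, -1.9, -2.1], "rot": [0, 0, 0], "claw": 1},
    {"delta_pos": [4.4, -1.9, -2.1], "rot": [0, 0, 0], "claw": 1}
  ]
}}

```text
time: 10.62
tcp_pos: [0.7019, -0.2937, 0.1448]
ee_rot: [0.812, -0.584, -0.005, 0.001]
force: [-0.4, 0.6, -0.8]
gripper_width: 0.0003
```

Request:
{"op": "servo_tool", "data": {
  "commands": [
    {"delta_pos": [-0.5, 0, 0], "rot": [0, 0, 0], "claw": 1},
    {"delta_pos": [-0.9, 0, 0], "rot": [0, 0, 0], "claw": 1},
    {"delta_pos": [-1.35, 0, 0], "rot": [0, 0, 0], "claw": 1},
    {"delta_pos": [-1.8, 0.1, 0], "rot": [0, 0, 0], "claw": 1},
    {"delta_pos": [-2.2, 0.1, -0.1], "rot": [0, 0, 0], "claw": 1},
    {"delta_pos": [-2.6, 0.1, -0.25], "rot": [0, 0, 0], "claw": 1},
    {"delta_pos": [-2.95, 0.2, -0.45], "rot": [0, 0, 0], "claw": 1},
    {"delta_pos": [-2.95, 0.2, -0.45], "rot": [0, 0, 0], "claw": 1}
  ]
}}

```text
time: 11.62
tcp_pos: [0.5871, -0.2871, 0.1333]
ee_rot: [0.811, -0.585, -0.0, 0.0]
force: [0.6, 0.1, 0.7]
gripper_width: 0.0006
```

Request:
{"op": "servo_tool", "data": {
  "commands": [
    {"delta_pos": [-0.3, 0, -0.35], "rot": [0, 0, 0], "claw": 1},
    {"delta_pos": [-0.57, 0, -0.7], "rot": [0, 0, 0], "claw": 1},
    {"delta_pos": [-0.75, 0, -1.0], "rot": [0, 0, 0], "claw": 1},
    {"delta_pos": [-0.85, 0, -1.3], "rot": [0, 0, 0], "claw": 1},
    {"delta_pos": [-0.92, 0, -1.55], "rot": [0, 0, 0], "claw": 1},
    {"delta_pos": [-0.95, 0, -1.75], "rot": [0, 0, 0], "claw": 1},
    {"delta_pos": [-0.95, 0, -1.8], "rot": [0, 0, 0], "claw": 1}
  ]
}}

```text
time: 12.5
tcp_pos: [0.5497, -0.287, 0.0596]
ee_rot: [0.812, -0.584, -0.0, 0.0]
force: [-0.4, -0.5, -0.1]
gripper_width: 0.0004
```

Request:
{"op": "servo_tool", "data": {
  "commands": [
    {"delta_pos": [0, 0, -0.08], "rot": [0, 0, 0], "claw": 1},
    {"delta_pos": [0, 0, -0.08], "rot": [0, 0, 0], "claw": 1}
  ]
}}

```text
time: 12.75
tcp_pos: [0.5504, -0.2873, 0.0574]
ee_rot: [0.812, -0.584, 0.001, -0.0]
force: [0.8, -0.1, 1.0]
gripper_width: 0.0002
```

```bash
python3 - <<'E'
from h import *
s=get_state(); print(s["tcp_pos"],s["force"],s["qpos"].round(2))
snap("side","side3.png");snap("top","top3.png")
for n in("top","side"): print(n,[(t,[(np.round(b["xy"]).tolist(),round(b["confidence"],2)) for b in boxes_of(t,n)][:2]) for t in("panel_top","jar")])
a=cv2.imread("pics/side3.png")[100:340,140:460];b=cv2.imread("pics/top3.png")[90:290,290:470]
cv2.imwrite("pics/v7.png",np.hstack([cv2.resize(a,(480,360)),cv2.resize(b,(320,360))]))
E
```

```text
[ 0.55044362 -0.28731951  0.05744731] [ 0.78205435 -0.10503332  1.02953253] [-0.5   0.63  1.73  0.    0.78  0.75]
top [('panel_top', [([376.0, 208.0], 0.83)]), ('jar', [([196.0, 247.0], 0.67), ([374.0, 206.0], 0.6)])]
side [('panel_top', []), ('jar', [([230.0, 294.0], 0.87)])]
```

View pics/v7.png

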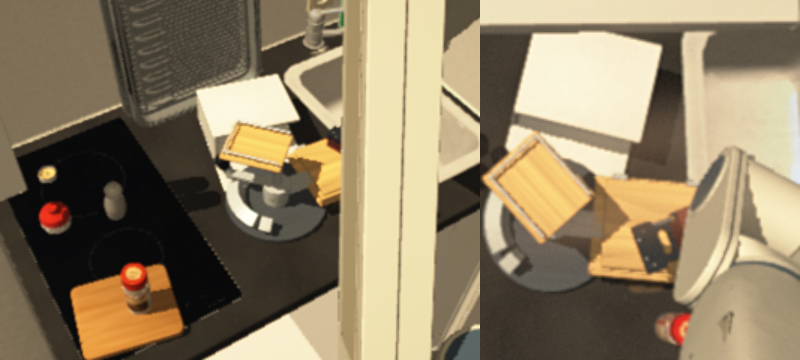

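Request:
{"op": "servo_tool", "data": {
  "commands": [
    {"delta_pos": [0, 0, -0.06], "rot": [0, 0, 0], "claw": 1},
    {"delta_pos": [0, 0, -0.12], "rot": [0, 0, 0], "claw": 1},
    {"delta_pos": [0, 0, -0.12], "rot": [0, 0, 0], "claw": 1}
  ]
}}

```text
time: 13.42
tcp_pos: [0.5538, -0.288, 0.0568]
ee_rot: [0.812, -0.584, 0.004, -0.001]
force: [0.4, 5.6, 30.7]
gripper_width: 0.0002
```

Pressing down gave 31 N at tip z 0.0568, which matches the panel at its flat stop. Now computing the knob pose.

```bash
cat > knob.py <<'E'
from fit import *
def kpose(rest,draw=0.,off=-.014):
    phi=np.radians(47)+rest+S[2]; u=np.array([np.cos(phi),np.sin(phi),0]); a=.5*u+np.array([0,0,np.cos(np.pi/6)])
    C=np.array([*S[:2],.086])+.116*u+a*draw
    x=np.array([u[1],-u[0],0]); z=-a; return C+a*off,R.from_matrix(np.column_stack([x,np.cross(z,x),z]))
def cmd(p0,q0,p1,q1): return ((p1-p0)/.04).round(2).tolist(),(np.degrees((q1*q0.inv()).as_rotvec())/6).round(2).tolist()
E
python3 - <<'E'
from knob import *
s=get_state(); print(s["tcp_pos"],s["ee_rot"])
p0=s["tcp_pos"]; q0=R.from_quat([.81156,-.58427,0,0])
p,q=kpose(0,0,.10); print(p,q.as_quat(),cmd(p0,q0,p,q))
print(kpose(0)[0], (q*R.identity()).as_matrix().round(3).tolist())
E
```

```text
[ 0.55380676 -0.28797063  0.05681854] [ 0.81156163 -0.58425245  0.00393824 -0.00113577]
[0.6959503  0.00895541 0.17260254] [ 0.88556401 -0.38573189 -0.10335655  0.23728616] ([3.55, 7.42, 2.89], [-2.57, 4.33, 3.98])
[ 0.65421315 -0.02986482  0.07387564] [[0.681, -0.634, -0.366], [-0.732, -0.59, -0.341], [0.0, 0.5, -0.866]]
```

Request:
{"op": "servo_tool", "data": {
  "commands": [
    {"delta_pos": [0, 0, 1.2], "rot": [0, 0, 0], "claw": 1},
    {"delta_pos": [0, 0, 2.7], "rot": [0, 0, 0], "claw": 1},
    {"delta_pos": [0.3, 0.6, 4.2], "rot": [-0.26, 0.43, 0.4], "claw": 0.5},
    {"delta_pos": [1, 2, 5], "rot": [-0.77, 1.3, 1.19], "claw": 0},
    {"delta_pos": [2, 3.4, 5], "rot": [-1.41, 2.38, 2.19], "claw": -0.36},
    {"delta_pos": [2.8, 4.8, 5], "rot": [-2.06, 3.46, 3.18], "claw": -0.36},
    {"delta_pos": [3.4, 6.2, 5], "rot": [-2.57, 4.33, 3.98], "claw": -0.36},
    {"delta_pos": [3.55, 7.42, 5], "rot": [-2.57, 4.33, 3.98], "claw": -0.36}
  ]
}}

```text
time: 14.42
tcp_pos: [0.6921, 0.0112, 0.2499]
ee_rot: [0.886, -0.384, -0.104, 0.238]
force: [1.3, -0.8, 0.1]
gripper_width: 0.0566
```

Request:
{"op": "servo_tool", "data": {
  "commands": [
    {"delta_pos": [0, 0, 0], "rot": [0, 0, 0], "claw": -0.36}
  ]
}}

```text
time: 14.55
tcp_pos: [0.6919, 0.0131, 0.2506]
ee_rot: [0.887, -0.383, -0.104, 0.237]
force: [0.4, -0.1, -0.5]
gripper_width: 0.0593
```

```bash
python3 - <<'E'
from knob import *
s=get_state(); print(s["tcp_pos"],s["ee_rot"],s["force"],s["qpos"].round(2),s["gripper_width"])
for d in(.10,.04,-.014):
    p,q=kpose(0,0,d); print(cmd(s["tcp_pos"],R.from_quat(s["ee_rot"]),p,q))
snap("side","side4.png"); snap("top","top4.png")
b=cv2.imread("pics/side4.png")[130:260,200:340]; a=cv2.imread("pics/top4.png")[110:250,240:390]
cv2.imwrite("pics/v8.png",np.hstack([cv2.resize(b,(400,371)),cv2.resize(a,(397,371))]))
E
```

```text
[0.69194996 0.01309392 0.25060137] [ 0.88680045 -0.38273346 -0.10352547  0.23745007] [ 0.38481323 -0.06914087 -0.51241977] [ 0.13  0.72  1.14 -0.3   1.71  0.97] 0.05926377488878275
([0.1, -0.1, -1.95], [-0.01, -0.02, -0.06])
([-0.45, -0.61, -3.25], [-0.01, -0.02, -0.06])
([-0.94, -1.07, -4.42], [-0.01, -0.02, -0.06])
```

View pics/v8.png

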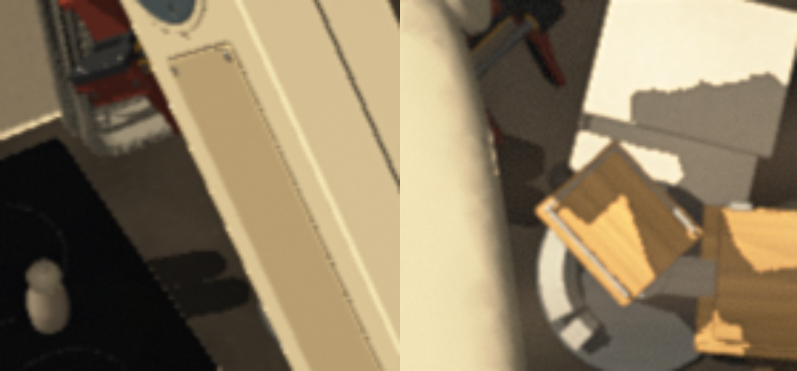

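The side view is blocked by the arm. In the top view the gripper is clear of the ledge, so I'll feel my way along the pin axis.

Request:
{"op": "servo_tool", "data": {
  "commands": [
    {"delta_pos": [0.05, -0.05, -0.9], "rot": [0, 0, 0], "claw": -0.36},
    {"delta_pos": [0.1, -0.1, -1.8], "rot": [0, 0, 0], "claw": -0.36},
    {"delta_pos": [-0.1, -0.3, -2.45], "rot": [0, 0, 0], "claw": -0.36},
    {"delta_pos": [-0.45, -0.61, -3.25], "rot": [0, 0, 0], "claw": -0.36},
    {"delta_pos": [-0.6, -0.75, -3.6], "rot": [0, 0, 0], "claw": -0.36},
    {"delta_pos": [-0.75, -0.9, -3.95], "rot": [0, 0, 0], "claw": -0.36},
    {"delta_pos": [-0.75, -0.9, -3.95], "rot": [0, 0, 0], "claw": -0.36}
  ]
}}

```text
time: 15.52
tcp_pos: [0.661, -0.0289, 0.094]
ee_rot: [0.885, -0.386, -0.104, 0.237]
force: [0.8, 0.7, 0.3]
gripper_width: 0.0599
```

```bash
python3 - <<'E'
from knob import *
s=get_state(); print(s["tcp_pos"],s["ee_rot"],s["force"],s["qpos"].round(2),s["gripper_width"])
print(cmd(s["tcp_pos"],R.from_quat(s["ee_rot"]),*kpose(0)))
snap("side","side5.png"); snap("top","top5.png")
for n in("top","side"): print(n,[(t,[(np.round(b["xy"]).tolist(),round(b["confidence"],2)) for b in boxes_of(t,n)][:2]) for t in("knob","ledge")])
E
```

```text
[ 0.66101844 -0.0289084   0.09401351] [ 0.8853662  -0.38600746 -0.103921    0.23732965] [0.79704904 0.65950262 0.31062441] [ 0.08  0.83  1.32 -0.32  1.43  1.02] 0.059855901122748315
([-0.17, -0.02, -0.5], [-0.0, -0.01, 0.01])
top [('knob', []), ('ledge', [([365.0, 210.0], 0.9), ([401.0, 270.0], 0.67)])]
side [('knob', []), ('ledge', [([375.0, 206.0], 0.65)])]
```

Request:
{"op": "servo_tool", "data": {
  "commands": [
    {"delta_pos": [0.0, 0.13, 0], "rot": [0, 0, 0], "claw": -0.36},
    {"delta_pos": [-0.08, 0.05, -0.25], "rot": [0, 0, 0], "claw": -0.36},
    {"delta_pos": [-0.17, -0.02, -0.5], "rot": [0, 0, 0], "claw": -0.36},
    {"delta_pos": [-0.17, -0.02, -0.5], "rot": [0, 0, 0], "claw": -0.36},
    {"delta_pos": [-0.17, -0.02, -0.5], "rot": [0, 0, 0], "claw": 0}
  ]
}}

```text
time: 16.45
tcp_pos: [0.6547, -0.029, 0.0741]
ee_rot: [0.886, -0.386, -0.104, 0.237]
force: [0.0, -0.2, -0.4]
gripper_width: 0.0532
```

Request:
{"op": "servo_tool", "data": {
  "commands": [
    {"delta_pos": [0, 0, 0], "rot": [0, 0, 0], "claw": 0.2},
    {"delta_pos": [0, 0, 0], "rot": [0, 0, 0], "claw": 0.3},
    {"delta_pos": [0, 0, 0], "rot": [0, 0, 0], "claw": 0.32}
  ]
}}

```text
time: 16.82
tcp_pos: [0.6552, -0.0289, 0.0746]
ee_rot: [0.886, -0.386, -0.103, 0.237]
force: [1.8, 0.6, 0.4]
gripper_width: 0.0303
```

Request:
{"op": "servo_tool", "data": {
  "commands": [
    {"delta_pos": [0, 0, 0], "rot": [0, 0, 0], "claw": 0.36},
    {"delta_pos": [0, 0, 0], "rot": [0, 0, 0], "claw": 0.4},
    {"delta_pos": [0, 0, 0], "rot": [0, 0, 0], "claw": 0.4}
  ]
}}

```text
time: 17.2
tcp_pos: [0.6555, -0.0291, 0.0746]
ee_rot: [0.886, -0.386, -0.103, 0.237]
force: [4.3, -1.7, 1.2]
gripper_width: 0.0274
```

Request:
{"op": "servo_tool", "data": {
  "commands": [
    {"delta_pos": [0.02, -0.02, 0], "rot": [0, 0, 0], "claw": 1},
    {"delta_pos": [0.02, -0.02, 0], "rot": [0, 0, 0], "claw": 1},
    {"delta_pos": [0.02, -0.02, 0], "rot": [0, 0, 0], "claw": 1}
  ]
}}

```text
time: 17.58
tcp_pos: [0.6557, -0.0293, 0.0745]
ee_rot: [0.886, -0.386, -0.103, 0.237]
force: [3.2, 2.2, 5.1]
gripper_width: 0.0271
```

Request:
{"op": "servo_tool", "data": {
  "commands": [
    {"delta_pos": [0.05, 0.05, 0.12], "rot": [0, 0, 0], "claw": 1},
    {"delta_pos": [0.1, 0.09, 0.24], "rot": [0, 0, 0], "claw": 1},
    {"delta_pos": [0.15, 0.14, 0.35], "rot": [0, 0, 0], "claw": 1},
    {"delta_pos": [0.15, 0.14, 0.35], "rot": [0, 0, 0], "claw": 1}
  ]
}}

```text
time: 18.08
tcp_pos: [0.661, -0.0239, 0.0879]
ee_rot: [0.886, -0.386, -0.104, 0.237]
force: [-0.5, -0.7, -8.5]
gripper_width: 0.0272
```

Spring pull (≈8 N) is felt and the pin is drawn by about 15 mm. Computing the swing arc.

```bash
python3 - <<'E'
from knob import *
s=get_state(); p=s["tcp_pos"]; c=np.array([*S[:2],0])
print(p,s["force"],s["qpos"].round(2)); np.save("p0.npy",p)
for d in range(5,82,5):
    r=R.from_euler("z",d,degrees=True); print(d,((c+r.apply(p-c)-p)/.04).round(2)[:2],round(d/6,2))
E
```

```text
[ 0.66098876 -0.02385504  0.08794934] [-0.54524793 -0.67219361 -8.49591061] [ 0.09  0.84  1.32 -0.31  1.42  1.03]
5 [-0.18  0.18] 0.83
10 [-0.38  0.35] 1.67
15 [-0.59  0.49] 2.5
20 [-0.82  0.62] 3.33
25 [-1.05  0.73] 4.17
30 [-1.29  0.81] 5.0
35 [-1.54  0.88] 5.83
40 [-1.8   0.92] 6.67
45 [-2.05  0.94] 7.5
50 [-2.31  0.94] 8.33
55 [-2.57  0.92] 9.17
60 [-2.82  0.87] 10.0
65 [-3.07  0.8 ] 10.83
70 [-3.31  0.71] 11.67
75 [-3.54  0.6 ] 12.5
80 [-3.76  0.47] 13.33
```

Request:
{"op": "servo_tool", "data": {
  "commands": [
    {"delta_pos": [-0.09, 0.09, 0], "rot": [0, 0, 0.42], "claw": 1},
    {"delta_pos": [-0.18, 0.18, 0], "rot": [0, 0, 0.83], "claw": 1},
    {"delta_pos": [-0.28, 0.27, 0], "rot": [0, 0, 1.25], "claw": 1},
    {"delta_pos": [-0.38, 0.35, 0], "rot": [0, 0, 1.67], "claw": 1},
    {"delta_pos": [-0.59, 0.49, 0], "rot": [0, 0, 2.5], "claw": 1},
    {"delta_pos": [-0.82, 0.62, 0], "rot": [0, 0, 3.33], "claw": 1},
    {"delta_pos": [-0.82, 0.62, 0], "rot": [0, 0, 3.33], "claw": 1}
  ]
}}

```text
time: 18.95
tcp_pos: [0.6276, 0.0012, 0.0887]
ee_rot: [0.939, -0.225, -0.061, 0.252]
force: [-0.4, -3.9, -6.7]
gripper_width: 0.0271
```

```bash
cat > pr.py <<'E'
from knob import *
s=get_state(); p=s["tcp_pos"]; f=s["force"]; q=R.from_quat(s["ee_rot"]).as_matrix(); v=p[:2]-S[:2]; p0=np.load("p0.npy")[:2]-S[:2]
print("t",s["time"],p.round(4),"f",f.round(1),"tool-frame f",(q.T@f).round(1),"w",s["gripper_width"],"ang",np.degrees(np.arctan2(v[1],v[0])-np.arctan2(p0[1],p0[0])),"r",np.hypot(*v),np.hypot(*p0),s["qpos"].round(2))
E
python3 pr.py
```

```text
t 18.95 [0.6276 0.0012 0.0887] f [-0.4 -3.9 -6.7] tool-frame f [ 1.4 -0.2  7.6] w 0.027122277505713707 ang 20.38806627185485 r 0.1179763795139127 0.11805450941784888 [ 0.18  0.75  1.5  -0.43  1.25  0.86]
```

Request:
{"op": "servo_tool", "data": {
  "commands": [
    {"delta_pos": [-0.23, 0.11, 0], "rot": [0, 0, 0.83], "claw": 1},
    {"delta_pos": [-0.47, 0.19, 0], "rot": [0, 0, 1.67], "claw": 1},
    {"delta_pos": [-0.72, 0.26, 0], "rot": [0, 0, 2.5], "claw": 1},
    {"delta_pos": [-0.98, 0.3, 0], "rot": [0, 0, 3.33], "claw": 1},
    {"delta_pos": [-1.23, 0.32, 0], "rot": [0, 0, 4.17], "claw": 1},
    {"delta_pos": [-1.49, 0.32, 0], "rot": [0, 0, 5], "claw": 1},
    {"delta_pos": [-1.75, 0.3, 0], "rot": [0, 0, 5.83], "claw": 1},
    {"delta_pos": [-1.75, 0.3, 0], "rot": [0, 0, 5.83], "claw": 1}
  ]
}}

```text
time: 19.95
tcp_pos: [0.5584, 0.0119, 0.0892]
ee_rot: [0.963, 0.066, 0.018, 0.259]
force: [2.1, -5.1, -6.9]
gripper_width: 0.027
```

```bash
python3 pr.py
```

```text
t 19.95 [0.5584 0.0119 0.0892] f [ 2.1 -5.1 -6.9] tool-frame f [1.4 1.2 8.7] w 0.027028273938326138 ang 55.016080557426946 r 0.11706039030081268 0.11805450941784888 [ 0.28  0.59  1.86 -0.69  0.9   0.63]
```

Request:
{"op": "servo_tool", "data": {
  "commands": [
    {"delta_pos": [-0.25, -0.05, 0], "rot": [0, 0, 0.83], "claw": 1},
    {"delta_pos": [-0.5, -0.12, 0], "rot": [0, 0, 1.67], "claw": 1},
    {"delta_pos": [-0.74, -0.21, 0], "rot": [0, 0, 2.5], "claw": 1},
    {"delta_pos": [-0.97, -0.32, 0], "rot": [0, 0, 3.33], "claw": 1},
    {"delta_pos": [-1.1, -0.4, 0], "rot": [0, 0, 3.83], "claw": 1},
    {"delta_pos": [-1.1, -0.4, 0], "rot": [0, 0, 3.83], "claw": 1}
  ]
}}

```text
time: 20.7
tcp_pos: [0.5153, -0.004, 0.0892]
ee_rot: [0.931, 0.256, 0.069, 0.25]
force: [2.1, -4.3, -6.8]
gripper_width: 0.0271
```

```bash
python3 pr.py; python3 - <<'E'
from ov import *
snap("top","top6.png"); draw(S,"pics/top6.png","pics/v9.png","top",np.radians(78),(240,90))
E
```

```text
t 20.7 [ 0.5153 -0.004   0.0892] f [ 2.1 -4.3 -6.8] tool-frame f [-0.4  0.7  8.2] w 0.02711648728037407 ang 77.72574280894594 r 0.11619683608956612 0.11805450941784888 [ 0.26  0.49  2.1  -0.95  0.63  0.54]
```

View pics/v9.png

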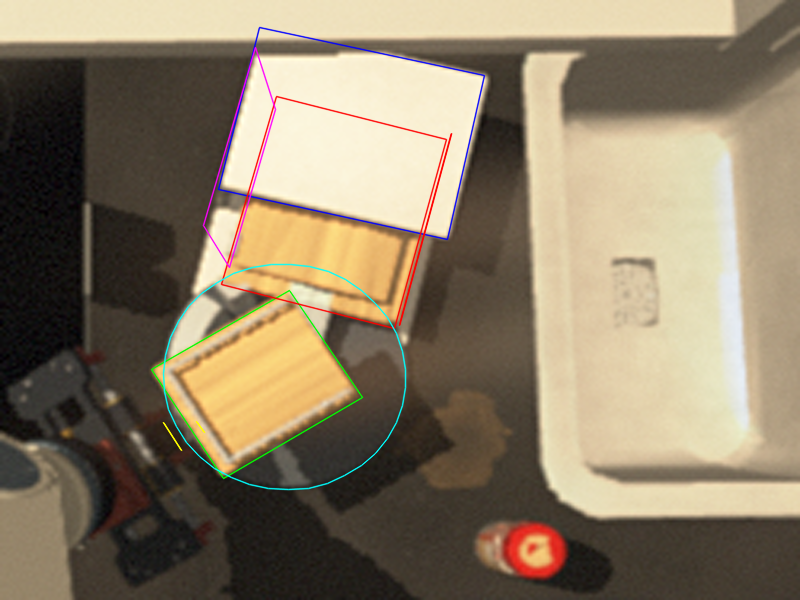

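The overlay at 78° matches: the tray is under the roof. Turning the last 2° and lowering the pin.

Request:
{"op": "servo_tool", "data": {
  "commands": [
    {"delta_pos": [-0.05, -0.03, 0], "rot": [0, 0, 0.16], "claw": 1},
    {"delta_pos": [-0.09, -0.05, 0], "rot": [0, 0, 0.33], "claw": 1},
    {"delta_pos": [-0.07, -0.08, -0.07], "rot": [0, 0, 0.33], "claw": 1},
    {"delta_pos": [-0.05, -0.11, -0.13], "rot": [0, 0, 0.33], "claw": 1},
    {"delta_pos": [-0.04, -0.13, -0.17], "rot": [0, 0, 0.33], "claw": 1},
    {"delta_pos": [-0.03, -0.15, -0.21], "rot": [0, 0, 0.33], "claw": 1},
    {"delta_pos": [-0.03, -0.15, -0.21], "rot": [0, 0, 0.33], "claw": 1}
  ]
}}

```text
time: 21.62
tcp_pos: [0.5149, -0.0099, 0.0807]
ee_rot: [0.926, 0.272, 0.074, 0.249]
force: [3.4, -6.8, -2.4]
gripper_width: 0.0274
```

```bash
python3 pr.py
```

```text
t 21.625 [ 0.5149 -0.0099  0.0807] f [ 3.4 -6.8 -2.4] tool-frame f [-0.8  5.3  5.8] w 0.027360575074603127 ang 79.46457545158178 r 0.11144681795711597 0.11805450941784888 [ 0.25  0.5   2.11 -1.01  0.59  0.55]
```

Request:
{"op": "servo_tool", "data": {
  "commands": [
    {"delta_pos": [0.03, -0.05, -0.05], "rot": [0, 0, 0], "claw": 1},
    {"delta_pos": [0.05, -0.07, -0.09], "rot": [0, 0, 0], "claw": 1},
    {"delta_pos": [0.06, -0.09, -0.13], "rot": [0, 0, 0], "claw": 1},
    {"delta_pos": [0.06, -0.09, -0.13], "rot": [0, 0, 0], "claw": 1}
  ]
}}

```text
time: 22.12
tcp_pos: [0.5165, -0.0129, 0.0749]
ee_rot: [0.926, 0.273, 0.073, 0.248]
force: [3.9, -3.7, -3.1]
gripper_width: 0.0272
```

```bash
python3 pr.py
```

```text
t 22.125 [ 0.5165 -0.0129  0.0749] f [ 3.9 -3.7 -3.1] tool-frame f [1.3 3.  5.3] w 0.027158437115688588 ang 79.56562757219025 r 0.10803914782036027 0.11805450941784888 [ 0.24  0.51  2.11 -1.03  0.58  0.56]
```

Pin is almost seated (z 0.0749 against 0.0745 at the start). Releasing so the spring finishes, then retreating along the axis.

Request:
{"op": "servo_tool", "data": {
  "commands": [
    {"delta_pos": [0, 0, 0], "rot": [0, 0, 0], "claw": 0.2},
    {"delta_pos": [0, 0, 0], "rot": [0, 0, 0], "claw": -0.36},
    {"delta_pos": [0, 0, 0], "rot": [0, 0, 0], "claw": -0.36},
    {"delta_pos": [-0.2, 0.3, 0.61], "rot": [0, 0, 0], "claw": -0.36},
    {"delta_pos": [-0.48, 0.73, 1.52], "rot": [0, 0, 0], "claw": -0.36},
    {"delta_pos": [-0.8, 1.26, 2.6], "rot": [0, 0, 0], "claw": -0.36},
    {"delta_pos": [-1.2, 1.6, 3.9], "rot": [0, 0, 0], "claw": -0.36},
    {"delta_pos": [-1.6, 1.6, 5.2], "rot": [0, 0, 0], "claw": -0.36}
  ]
}}

```text
time: 23.12
tcp_pos: [0.4512, 0.0521, 0.2842]
ee_rot: [0.926, 0.274, 0.073, 0.248]
force: [0.3, 0.2, -0.0]
gripper_width: 0.0598
```

```bash
python3 pr.py; python3 - <<'E'
from ov import *
snap("top","top7.png"); snap("side","side7.png")
draw(S,"pics/side7.png","pics/a.png","side",1.396,(230,120)); draw(S,"pics/top7.png","pics/b.png","top",1.396,(250,90))
for n in("top","side"): print(n,[(t,[(np.round(b["xy"]).tolist(),round(b["confidence"],2)) for b in boxes_of(t,n)][:2]) for t in("knob","jar","salt","kitchen_timer")])
a=cv2.imread("pics/a.png");b=cv2.imread("pics/b.png"); cv2.imwrite("pics/v10.png",np.hstack([a[150:,100:500],b[150:,100:500]]))
E
```

```text
t 23.125 [0.4512 0.0521 0.2842] f [ 0.3  0.2 -0. ] tool-frame f [ 0.4 -0.   0. ] w 0.05978666875217759 ang 85.45269847079389 r 0.19892449592314182 0.11805450941784888 [ 0.43  0.07  2.06 -0.62  1.03  0.19]
top [('knob', [([327.0, 202.0], 0.5)]), ('jar', [([194.0, 243.0], 0.66)]), ('salt', [([220.0, 164.0], 0.54)]), ('kitchen_timer', [([179.0, 151.0], 0.62)])]
side [('knob', [([309.0, 244.0], 0.62)]), ('jar', [([229.0, 292.0], 0.62), ([310.0, 244.0], 0.53)]), ('salt', [([214.0, 235.0], 0.56)]), ('kitchen_timer', [([172.0, 245.0], 0.68)])]
```

View pics/v10.png

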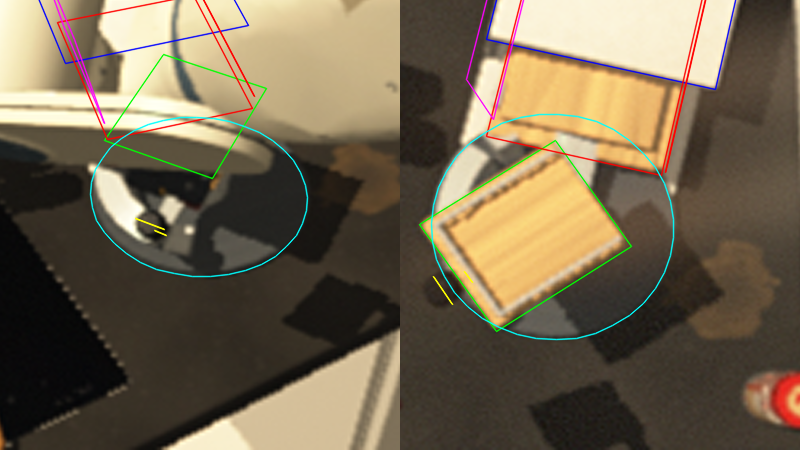

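The top view agrees with 1.396 rad. Next, check the pin's seating from the knob's height in the side view.

```bash
python3 - <<'E'
from knob import *
for rest,d in((1.396,0),(1.396,.01)):
    p,_=kpose(rest,d,0); b,_=kpose(rest,d,-.0155); t,_=kpose(rest,d,.0155); print(d,"side",proj("side",p).round(1),"bot",proj("side",b).round(1),"top",proj("side",t).round(1))
a=cv2.imread("pics/side7.png")[215:265,285:335]; cv2.imwrite("pics/v11.png",cv2.resize(a,(600,600),interpolation=cv2.INTER_NEAREST))
E
```

```text
0 side [308.1 244.6] bot [309.1 245.5] top [307.  243.7]
0.01 side [307.4 244.1] bot [308.4 244.9] top [306.3 243.2]
```

View pics/v11.png

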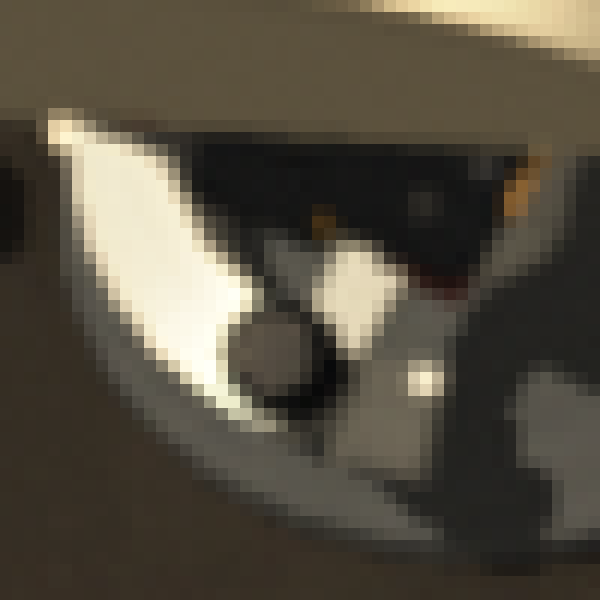

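The side camera looks along the pin axis, so draw doesn't show in the picture. I'll touch-test the knob's top with shut fingers.

```bash
python3 - <<'E'
from knob import *
s=get_state(); g=np.array([.5165,-.0129,.0749]); _,q=kpose(1.396); a=-q.as_matrix()[:,2]
print(s["tcp_pos"],a.round(3),g-kpose(1.396)[0])
for d in(.10,.04,.036,.033,.030,.028,.026): # above the grip pose (-.014): knob top expected at .0295
    print(d,cmd(s["tcp_pos"],R.from_quat(s["ee_rot"]),g+a*d,q))
E
```

```text
[0.45155256 0.05075543 0.28130677] [-0.272  0.42   0.866] [ 0.00132387 -0.00030701  0.00102436]
0.1 ([0.94, -0.54, -3.0], [0.01, -0.03, 0.01])
0.04 ([1.35, -1.17, -4.29], [0.01, -0.03, 0.01])
0.036 ([1.38, -1.21, -4.38], [0.01, -0.03, 0.01])
0.033 ([1.4, -1.25, -4.45], [0.01, -0.03, 0.01])
0.03 ([1.42, -1.28, -4.51], [0.01, -0.03, 0.01])
0.028 ([1.43, -1.3, -4.55], [0.01, -0.03, 0.01])
0.026 ([1.45, -1.32, -4.6], [0.01, -0.03, 0.01])
```

Request:
{"op": "servo_tool", "data": {
  "commands": [
    {"delta_pos": [0.4, -0.2, -1.2], "rot": [0, 0, 0], "claw": 1},
    {"delta_pos": [0.75, -0.4, -2.3], "rot": [0, 0, 0], "claw": 1},
    {"delta_pos": [0.94, -0.54, -3.0], "rot": [0, 0, 0], "claw": 1},
    {"delta_pos": [1.15, -0.86, -3.6], "rot": [0, 0, 0], "claw": 1},
    {"delta_pos": [1.3, -1.09, -4.1], "rot": [0, 0, 0], "claw": 1},
    {"delta_pos": [1.38, -1.21, -4.38], "rot": [0, 0, 0], "claw": 1},
    {"delta_pos": [1.38, -1.21, -4.38], "rot": [0, 0, 0], "claw": 1}
  ]
}}

```text
time: 24.5
tcp_pos: [0.5066, 0.0023, 0.1065]
ee_rot: [0.927, 0.273, 0.072, 0.248]
force: [0.0, -0.1, 0.3]
gripper_width: 0.0001
```

Request:
{"op": "servo_tool", "data": {
  "commands": [
    {"delta_pos": [0.02, -0.03, -0.06], "rot": [0, 0, 0], "claw": 1},
    {"delta_pos": [0.03, -0.05, -0.1], "rot": [0, 0, 0], "claw": 1},
    {"delta_pos": [0.03, -0.05, -0.1], "rot": [0, 0, 0], "claw": 1}
  ]
}}

```text
time: 24.88
tcp_pos: [0.5085, 0.0009, 0.1039]
ee_rot: [0.926, 0.273, 0.073, 0.248]
force: [0.7, 0.2, 0.5]
gripper_width: 0.0005
```

```bash
cat > t.py <<'E'
from knob import *
s=get_state(); g=np.array([.5165,-.0129,.0749]); q=R.from_quat(s["ee_rot"]).as_matrix(); print("above grip pose along axis",-(s["tcp_pos"]-g)@q[:,2],"lat",(q.T@(s["tcp_pos"]-g)).round(4),"f",(q.T@s["force"]).round(1))
E
python3 t.py
```

```text
above grip pose along axis 0.033076345618390145 lat [ 0.0008  0.0007 -0.0331] f [ 0.7  0.4 -0.4]
```

Request:
{"op": "servo_tool", "data": {
  "commands": [
    {"delta_pos": [0.01, -0.02, -0.04], "rot": [0, 0, 0], "claw": 1},
    {"delta_pos": [0.02, -0.03, -0.07], "rot": [0, 0, 0], "claw": 1},
    {"delta_pos": [0.02, -0.03, -0.07], "rot": [0, 0, 0], "claw": 1}
  ]
}}

```text
time: 25.25
tcp_pos: [0.5091, -0.0005, 0.1006]
ee_rot: [0.927, 0.273, 0.073, 0.248]
force: [-0.4, -0.7, 0.7]
gripper_width: 0.0004
```

```bash
python3 t.py
```

```text
above grip pose along axis 0.029468868438132404 lat [ 0.0005  0.0003 -0.0295] f [-0.7  0.7 -0.4]
```

Request:
{"op": "servo_tool", "data": {
  "commands": [
    {"delta_pos": [0.01, -0.01, -0.02], "rot": [0, 0, 0], "claw": 1},
    {"delta_pos": [0.02, -0.02, -0.04], "rot": [0, 0, 0], "claw": 1},
    {"delta_pos": [0.02, -0.02, -0.04], "rot": [0, 0, 0], "claw": 1}
  ]
}}

```text
time: 25.62
tcp_pos: [0.5099, -0.0013, 0.099]
ee_rot: [0.927, 0.273, 0.073, 0.248]
force: [0.1, 0.3, -0.9]
gripper_width: 0.0005
```

```bash
python3 t.py
```

```text
above grip pose along axis 0.02751642071048749 lat [ 0.0008  0.0005 -0.0275] f [ 0.2 -0.6  0.7]
```

Request:
{"op": "servo_tool", "data": {
  "commands": [
    {"delta_pos": [0.01, -0.01, -0.02], "rot": [0, 0, 0], "claw": 1},
    {"delta_pos": [0.01, -0.02, -0.04], "rot": [0, 0, 0], "claw": 1},
    {"delta_pos": [0.01, -0.02, -0.04], "rot": [0, 0, 0], "claw": 1}
  ]
}}

```text
time: 26.0
tcp_pos: [0.5112, -0.0008, 0.0987]
ee_rot: [0.926, 0.273, 0.075, 0.248]
force: [-7.2, 9.6, 17.0]
gripper_width: 0.0005
```

```bash
python3 t.py
```

```text
above grip pose along axis 0.02713045139208326 lat [ 0.0022  0.0007 -0.0271] f [ -0.8  -1.9 -20.7]
```

Hard stop at 27 mm above the grip pose. Seated predicts about 28–29 mm and riding on the ring face about 39 mm, so the pin is fully home. Retreating.

Request:
{"op": "servo_tool", "data": {
  "commands": [
    {"delta_pos": [-0.1, 0.15, 0.3], "rot": [0, 0, 0], "claw": 1},
    {"delta_pos": [-0.4, 0.6, 1.2], "rot": [0, 0, 0], "claw": 1},
    {"delta_pos": [-0.8, 0.9, 2.4], "rot": [0, 0, 0], "claw": 1},
    {"delta_pos": [-1.6, 0.2, 3.6], "rot": [0, 0, 0], "claw": 1},
    {"delta_pos": [-2.4, -1, 4.6], "rot": [0, 0, 0], "claw": 1},
    {"delta_pos": [-2.6, -2, 5], "rot": [0, 0, 0], "claw": 1},
    {"delta_pos": [-2.6, -2, 5], "rot": [0, 0, 0], "claw": 1},
    {"delta_pos": [-2.6, -2, 5], "rot": [0, 0, 0], "claw": 1}
  ]
}}

```text
time: 27.0
tcp_pos: [0.4062, -0.0819, 0.2975]
ee_rot: [0.927, 0.273, 0.073, 0.248]
force: [0.1, -0.5, -0.8]
gripper_width: 0.0005
```

```bash
python3 - <<'E'
from ov import *
s=get_state(); print(s["tcp_pos"],s["force"])
snap("top","top8.png"); draw(S,"pics/top8.png","pics/b8.png","top",1.396,(250,90)); snap("side","side8.png")
b=cv2.imread("pics/b8.png")[:,:480]; a=cv2.resize(cv2.imread("pics/side8.png")[180:380,140:260],(320,533)); a=cv2.copyMakeBorder(a,0,600-533,0,0,cv2.BORDER_CONSTANT)
cv2.imwrite("pics/v12.png",np.hstack([b,a]))
E
```

```text
[ 0.40621003 -0.08190672  0.29746466] [ 0.10234114 -0.51190681 -0.75801461]
```

View pics/v12.png

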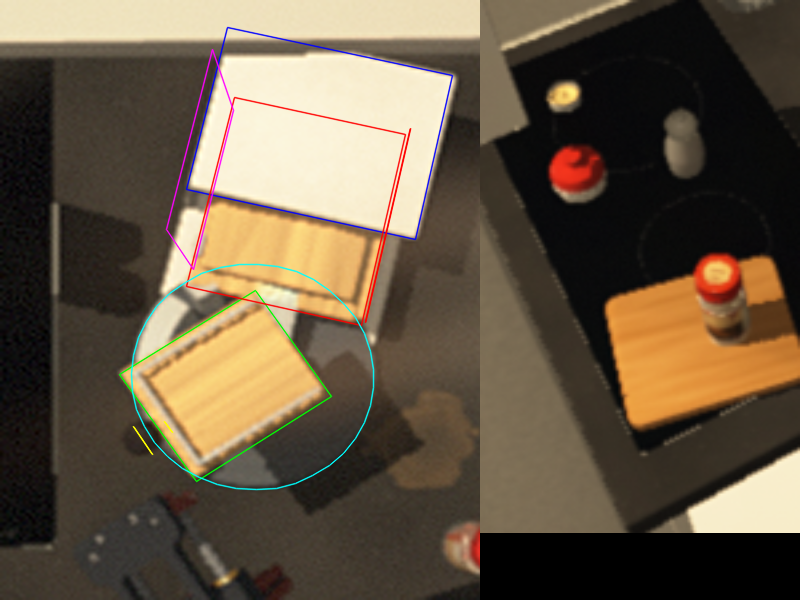

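The rest matches the stowed overlay, the jar is upright on the board, the bystanders are in place and the arm is clear.

```bash
python3 -c "
from bench import *
print(finish_job())"
```

```text
the job is handed in; nothing more can be done
None
```

The rest is stowed and locked, and I handed the job in at about 27 s. No verdict was reported. I moved the jar to the chopping board and folded the panel flat. I then drew the pin, swung the rest about 80° and let the pin drop into the stow hole.

**Last checks**
- **Swivel:** the final top view matches the outline drawn for 1.396 rad to within a pixel or two. The tool turned 79.6° against 80° wanted.
- **Pin:** the knob met a hard stop 27 mm above the grip pose. Seated predicts about 28–29 mm, riding on the ring about 39 mm. This touch test is the only confirmation, because the side camera looks along the pin and can't show its depth.
- **Panel:** pressing it gave 31 N at a tip height of 57 mm, which is the height expected when flat. It was still folded under the roof in the last picture.
- **Jar:** upright on the board and let go, about 25 mm from the board's middle.
- **Bystanders:** the salt shaker, timer and other jar show no visible shift.
- **Robot:** the arm was clear of everything, with about 1 N on the wrist.

**What disagreed:** the first panel outline (12° lean) and the ledge rail outline were about 3–4 px off the images. I left the panel out of the pose fit. The ledge rail appears to sit slightly inside its stated size. Neither affected the result.

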